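# Load the lidded pan onto the receiving scale

## Task

Weigh in the lidded steel pan: fold the scale's loading flap down flat onto the table, slide the pan up it until the pan sits wholly on the weighing platform, square against the back stop, then press the weigh button right down. Keep the pan from tipping over, and leave the sauce bottle, jar, can and tub around the scale where they stand.

Things in the scene. Friction and masses are not known exactly. Their poses are not given: they have to be found in the camera images.
- scale: Low bench scale fixed to the table. Origin on the table under the centre of its platform; +x is the loading direction (from the flap over the platform to the console), z up. Platform: x -65 to +65, y -115 to +115 mm, flat aluminium top 30 mm up, no side rims. Grey console behind the back stop: x +71 to +156, y -115 to +115, 48 mm high.
- back_stop (a point): Middle of the back stop's face, at platform height: scale x = +65, y = 0, 30 mm up. The stop is a steel wall across the platform's +x end, its top 25 mm above the platform. The pan's origin is 54 mm short of this point (scale x = +11) when seated against it.
- flap (a joint): Loading flap, an aluminium plate 138 mm long, 210 wide (across scale y), 5 thick, hinged on the platform's -x edge. 0 = down: a ramp of slope 0.22 rad from the table (toe at scale x = -200 mm) to the platform. Grows as raised: its upper face is (joint value - 0.22) above the horizontal from the hinge to scale -x; upright at 1.79, beyond that leaning in; end stop 2.3; starts at 1.5 to 1.95.
- flap_hinge (a point): Middle of the flap's hinge line, scale x = -65, y = 0, 30 mm above the table. The flap's upper face (turned to the platform when raised) passes through it. The hinge is stiff (0.22 N m, about 2 N at the free edge): the flap stays where it is left and must be pushed all the way down, from its platform side.
- flap_edge (a point): Middle of the free edge of the flap, on its upper face, 138 mm from the hinge line.
- pan: The pan to weigh: steel, straight-sided, flat white lid. 108 mm along its x, 176 along its y, 52 high (lid centre 3 mm more); 0.5 to 0.95 kg. Origin at the centre of its underside, z up. Starts on the table before the flap's toe, its +x within 0.3 rad of scale +x. Too wide for most grippers: push its -x long side.
- weigh_button (a joint): Travel of the weigh button: 0 = up, 0.006 m = right down. Sprung, 5 N fully down; comes up by itself.
- weigh_button_top (a point): Centre of the top of the weigh button: grey round push button, 32 mm across, pressed straight down, in a black housing on the console.
- sauce_bottle: Bystander: dark sauce bottle, 84 mm across, 240 mm tall. Origin under its centre.
- jar: Bystander: amber jar, 70 mm across, 90 mm tall. Origin under its centre.
- can: Bystander: food can, 74 mm across, 85 mm tall. Origin under its centre.
- tub: Bystander: white plastic tub, 80 mm across, 70 mm tall. Origin under its centre.
Things that resemble listed ones, but are neither listed nor needed, are in the scene too. What is shaped like the pan but blue or pink is not meant.

How it is judged:
On the way, in this order (a step that is already met when the one before it is completed fails the run):
1. the flap is folded down flat (joint under 0.06 rad) (value of joint flap below 0.06 rad), for 0.2 s.
2. the pan stands level on the platform, square against the back stop (x of pan in the frame of scale above 0.002 m and y of pan in the frame of scale between -0.027 and 0.027 m and z of pan in the frame of scale above 0.025 m and angle between pan's own z axis and vertical below 0.05 rad and angle between the x axis of pan and the x axis of scale, either way round below 0.1 rad), for 0.2 s.
3. the weigh button is pressed right down (over 4.5 mm) (value of joint weigh_button above 0.0045 m), for 0.05 s.
At the end, for the whole second after the job is handed in: The flap lies flat (under 0.06 rad); the pan rests level and still on the platform, within 9 mm of the back stop, square to it within 0.1 rad and within 27 mm of the platform's centre line sideways; the weigh button has been pressed and is up again (all of step 2 and value of joint flap below 0.06 rad and z of pan in the frame of scale below 0.035 m and linear speed of pan below 0.02 m/s and value of joint weigh_button below 0.002 m); the robot touches nothing.
It fails at once if the pan is tipped by more than 0.6 rad (angle between pan's own z axis and vertical above 0.6 rad).
It fails at once if the sauce bottle, jar, can or tub is displaced by more than 40 mm or knocked over (distance of any of sauce_bottle, jar, can, tub from where it was at the start of the episode above 0.04 m or angle between any of sauce_bottle, jar, can, tub's own z axis and vertical above 0.5 rad).
It also fails if it takes over 66 s, if anything falls off the work surface, if the arm or the gripper's body presses on something with over 40 N, if the wrist force passes 120 N, or if a joint passes its speed limit or range.

## Robot

A 6-joint arm with a two-finger parallel gripper is mounted at the origin on the work surface. World frame = base frame: x ahead of the robot, y to its left, z up, the work surface at z = 0. Lengths are in m, angles in rad, forces in N, time in s.
With the tool pointing down it reaches from about 0.35 to 0.975 m from the base axis. Payload 17.4 kg.
Tool frame: the origin (TCP) lies midway between the tips of the shut fingers; the grasp point (between the pads) lies 19 mm behind it; z points along the fingers, y is the line along which they close (so a half turn about z gives the same grasp; the last joint's range is limited). The gripper opens to 85 mm and grips with 20 to 120 N. Pads are 22 mm wide; open, the fingers measure 114 mm over their backs; the gripper's body (76 mm by 85 mm) begins 54 mm behind the grasp point. The pads swing forward as they close: fully open they stand 13 mm farther back than shut.
Start: joints at [1.312, 0.116, 1.442, -0, 1.584, -0.038], TCP at [0.148, 0.659, 0.231] pointing down, gripper open.
Joint ranges: [-2.83, 2.83], [-0.83, 2.19], [0.07, 2.5], [-1.14, 4.28], [0.01, 3], [-2.97, 2.97]. Speed limits (rad/s): [1.89, 1.89, 2.22, 3.14, 3.14, 3.14].

## Interface

Orientations are given as a rotation vector (axis times angle).
In Python, from cell import ctrl gives the robot as it stands.
- The arm moves only by the tool drive_tool, never from a script. Its argument "moves" is a list that holds one entry, the list of rows, each a list of 5 numbers: the opening, from -1 (shut) to 1 (fully open), then the shift along the tool's x, y, z scaled (see below), then the turn about the tool's z scaled (see below). A call has 1 to 20 rows; each row is the pose to reach, as a shift and turn from the pose commanded when the call began, along the tool's axes at that moment; what a row does not reach only later rows make up. The controller multiplies each number of a shift by 0.15 m and each number of a turn by 30 degrees. A row lasts 1/12 s, in which the tool goes at most 41.7 mm and 7.16 degrees, less where a joint would pass 70% of its speed; a pose out of reach is approached as far as the arm can. A call with a number of a shift or a turn outside -1 to 1 is refused whole. A call with a gripper value outside its range is refused whole. The fingers move at their own pace and stop on an object; "force" is the grip in N (left out, the last holds). Time passes only in rows, so rows that repeat a pose let the fingers close. It gives the time, the measured TCP pose, the force, the opening and the grip force at its end, in the units of the state.
- ctrl.sense(): the state, without advancing time (a new reading comes with each control period).
- ctrl.read_camera(name): name is "side" or "top"; returns (picture, depth): 400x640x3 uint8, red, green, blue; 400x640 float32, m along the optical axis (not along the pixel's ray), 0 where there is no reading.
- ctrl.camera_model(name): a dict with "fx", "fy", "cx", "cy" (pixels), "R" (3x3) and "t" (3): a world point X has camera coordinates R X + t. Camera axes: x right, y down, z forward; pixel columns grow to the right and rows downward; lengths in m; the calibration is good to about 2 mm. A picture is of the moment at which its call begins. camera_model takes no time and is no camera call.
- ctrl.job_done(): hands the job in; it is judged then, once.
Trained networks look in the newest picture that a camera, given by its name, has taken for a name from the list of things; names that differ only in an ending like _2 or _b are one class to them, and where a whole thing is asked for, a point or a joint stands for the part that bears it (a point fixed in the world has none). Each returns a list of dicts, best first, with "p" (0 to 1); they miss things now and then, are a little off and sometimes report something else, mostly with a low value. They report only what shows in the picture. A call takes as long as a camera call. They do not tell look-alikes from the thing itself.
- ctrl.cut_out(name, camera): "mask" (400x640 bool, what is visible of it) and "centre" ([column, row] as shares, 0 to 1, of the picture: columns of its width, rows of its height, amid what is visible of it).
- ctrl.place_of(name, camera): "centre" ([column, row] as shares, 0 to 1, of the picture: columns of its width, rows of its height: a listed point, or the origin of a listed thing).
The state is a dict: "time_s": time; "qpos": joint angles; "joint_velocities": joint speeds; "tau": joint torques, N m; "position": TCP position; "orientation": TCP orientation; "ft_force": force on the tool from outside, world axes, zero at the start; "wrist_torque": the same for the moment, N m; "width": opening from 0.0 (shut) to 1.0 (fully open); "finger_force": force on a finger pad.
Only numpy, scipy, OpenCV 4.12 (cv2) and the standard library are available. Lean on these libraries where they do the work, as an engineer would, in place of code of your own. Each camera call takes 0.05 s, during which the arm holds its last target. There are 200 camera calls.

## Working session

There is one attempt and no reset: what is moved stays moved. The work goes in short steps, Python scripts to look and compute and a tool call to move; the robot and the scene stay as the last step left them, time stands still between calls to the robot, and variables do not carry over. Pictures are saved under pics/ and viewed, at most 10 in all, crops included, and the job is handed in when it is done.

Besides the shell and the picture viewer there is one more tool, called after "Emit:" as name(argument=value, ...) on one line, values as JSON. drive_tool: Moves the arm, as the interface text tells. Its arguments: {"type":"object","properties":{"moves":{"type":"array","items":{"type":"array","items":{"type":"array","items":{"type":"number"}}}},"force":{"type":"number"}},"required":["moves"]}

```bash
mkdir -p pics; cat > h.py <<'E'
import numpy as np, cv2
from cell import ctrl
from scipy.spatial.transform import Rotation as Ro
def cloud(cam, depth):
    m=ctrl.camera_model(cam); v,u=np.mgrid[0:400,0:640]
    c=np.stack([(u-m['cx'])/m['fx']*depth,(v-m['cy'])/m['fy']*depth,depth],-1)
    return (c-np.array(m['t']))@np.array(m['R'])
def ray(cam,centre,z):
    m=ctrl.camera_model(cam);R=np.array(m['R']);o=-R.T@np.array(m['t'])
    d=R.T@np.array([(centre[0]*640-m['cx'])/m['fx'],(centre[1]*400-m['cy'])/m['fy'],1])
    return o+d*(z-o[2])/d[2]
def save(n,img): cv2.imwrite('pics/'+n+'.png',img[:,:,::-1])
def pix(cam,X):
    m=ctrl.camera_model(cam);c=np.array(m['R'])@X+np.array(m['t']);return [m['fx']*c[0]/c[2]+m['cx'],m['fy']*c[1]/c[2]+m['cy']]
E
python3 - <<'E'
from h import *
np.set_printoptions(precision=3,suppress=True)
ims=[]
for cam in ['top','side']:
    im,d=ctrl.read_camera(cam); ims.append(im); P=cloud(cam,d); np.save(cam+'.npy',P); save(cam,im)
    m=ctrl.camera_model(cam); print(cam,-np.array(m['R']).T@np.array(m['t']))
    for n in ['scale','flap','pan','weigh_button','sauce_bottle','jar','can','tub']:
        for r in ctrl.cut_out(n,cam)[:3]:
            k=r['mask']&(d>0); Q=P[k]
            if len(Q): print(n,round(r['p'],2),np.array(r['centre'])*[640,400],k.sum(),np.median(Q,0),np.percentile(Q,2,0),np.percentile(Q,98,0))
    for n,z in [('scale',0),('back_stop',.03),('flap_hinge',.03),('flap_edge',.165),('pan',0),('weigh_button_top',.06)]:
        for r in ctrl.place_of(n,cam)[:3]: print('pt',n,round(r['p'],2),np.array(r['centre'])*[640,400],ray(cam,r['centre'],z))
s=ctrl.sense();print(s['time_s'],s['position'],s['orientation'],s['ft_force'])
E
```

```text
top [0.317 0.069 1.279]
scale 0.57 [246.592 184.68 ] 5764 [0.564 0.262 0.047] [0.451 0.144 0.027] [0.684 0.373 0.167]
flap 0.72 [278.72 182.32] 1025 [0.544 0.163 0.113] [0.449 0.135 0.032] [0.645 0.19  0.17 ]
pan 0.85 [374.976 199.68 ] 2155 [ 0.498 -0.114  0.055] [ 0.414 -0.177  0.033] [ 0.585 -0.052  0.061]
pan 0.75 [447.168 230.68 ] 2381 [ 0.402 -0.329  0.055] [ 0.344 -0.421  0.002] [ 0.462 -0.245  0.06 ]
pan 0.65 [238.72 295.32] 2414 [0.231 0.284 0.055] [0.169 0.197 0.045] [0.293 0.37  0.061]
weigh_button 0.71 [267.776 123.52 ] 613 [0.728 0.199 0.07 ] [0.701 0.165 0.005] [0.768 0.235 0.076]
sauce_bottle 0.59 [310.72 128.48] 1050 [0.694 0.071 0.16 ] [0.672 0.034 0.016] [0.734 0.109 0.243]
jar 0.67 [237.568 232.68 ] 521 [0.404 0.282 0.09 ] [0.374 0.256 0.02 ] [0.435 0.315 0.095]
can 0.9 [193.728 165.92 ] 673 [0.603 0.41  0.084] [0.574 0.382 0.002] [0.641 0.449 0.091]
can 0.46 [307.328 126.72 ] 1079 [0.695 0.072 0.16 ] [0.672 0.033 0.004] [0.738 0.11  0.243]
tub 0.96 [265.984 125.   ] 618 [0.729 0.202 0.07 ] [0.701 0.166 0.01 ] [0.77  0.238 0.076]
pt scale 0.66 [272.512 175.4  ] [0.5
[... 1354 characters left out ...]
] [0.669 0.027 0.008] [0.74  0.081 0.24 ]
jar 0.61 [263.808 169.4  ] 603 [0.399 0.264 0.058] [0.37  0.252 0.001] [0.434 0.313 0.092]
can 0.57 [308.48 142.6 ] 318 [0.601 0.395 0.076] [0.572 0.379 0.043] [0.636 0.444 0.088]
tub 0.59 [362.304 171.2  ] 255 [0.708 0.19  0.048] [0.697 0.168 0.004] [0.742 0.228 0.073]
pt scale 0.65 [318.08 186.  ] [0.565 0.212 0.   ]
pt flap_hinge 0.97 [318.912 188.92 ] [0.546 0.154 0.03 ]
pt flap_edge 0.66 [321.728 149.32 ] [0.559 0.172 0.165]
pt pan 0.83 [217.728 194.4  ] [0.234 0.271 0.   ]
pt pan 0.66 [334.912 256.2  ] [ 0.49  -0.126  0.   ]
pt pan 0.6 [330.112 324.88 ] [ 0.393 -0.333  0.   ]
1.5 [0.148 0.659 0.231] [-0.346 -3.122 -0.   ] [-0.123  1.123  0.34 ]
```

View pics/top.png

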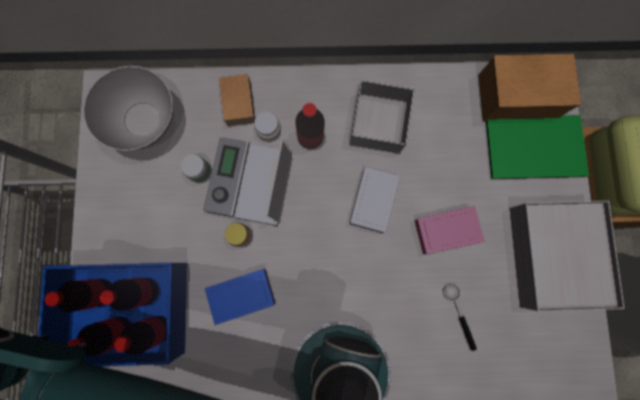

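View pics/side.png

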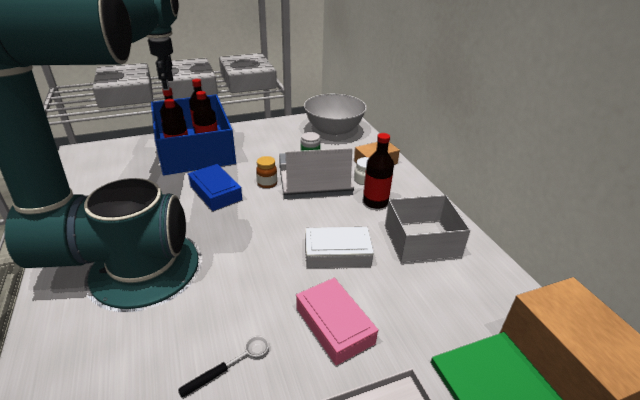

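Candidates in the top view: blue box (240,295), pink box (450,230), and the white-lidded steel one at (375,200). The last fits the description; I'll confirm it in a crop and get the frames.

```bash
python3 - <<'E'
from h import *
np.set_printoptions(precision=4,suppress=True)
im=cv2.imread('pics/top.png')
a=cv2.resize(im[105:245,180:420],None,fx=3.3,fy=3.3,interpolation=cv2.INTER_CUBIC);cv2.imwrite('pics/crop.png',a)
P=np.load('top.npy');S=np.load('side.npy')
def box(lo,hi,x,y,src=P):
    k=(src[...,2]>lo)&(src[...,2]<hi)&(src[...,0]>x[0])&(src[...,0]<x[1])&(src[...,1]>y[0])&(src[...,1]<y[1])
    m=cv2.morphologyEx(k.astype(np.uint8),cv2.MORPH_OPEN,np.ones((3,3)));n,l,st,_=cv2.connectedComponentsWithStats(m)
    i=1+st[1:,4].argmax();Q=src[l==i];r=cv2.minAreaRect((Q[:,:2]*1000).astype(np.float32));print(lo,len(Q),r,Q.mean(0));return Q
box(.042,.054,(.43,.72),(.2,.42)); box(.022,.038,(.43,.72),(.15,.36))
box(.045,.07,(.39,.61),(-.2,-.03)); box(.045,.07,(.39,.61),(-.2,-.03),S)
from scipy import stats
# flap plane from side cam
k=(S[...,2]>.05)&(S[...,2]<.155)&(S[...,0]>.44)&(S[...,0]<.65)&(S[...,1]>.11)&(S[...,1]<.2)
Q=S[k];c=Q.mean(0);n=np.linalg.svd(Q-c)[2][2];print('flap',len(Q),c,n,np.std((Q-c)@n))
# button high points
k=(P[...,2]>.055)&(P[...,2]<.09)&(P[...,0]>.46)&(P[...,0]<.58)&(P[...,1]>.29)&(P[...,1]<.37)
Q=P[k];print('btn',len(Q),np.median(Q,0),Q.min(0),Q.max(0),np.histogram(Q[:,2],8))
E
```

```text
0.042 1470 ((584.392578125, 330.440673828125), (84.53245544433594, 229.89695739746094), 77.76187133789062) [0.5808 0.3308 0.0493]
0.022 2367 ((561.3214111328125, 221.36532592773438), (129.0241241455078, 234.76055908203125), 79.06890869140625) [0.5599 0.2369 0.0313]
0.045 2118 ((501.5762939453125, -116.56378173828125), (107.8804931640625, 175.7955322265625), 72.87210845947266) [ 0.5001 -0.1159  0.0551]
0.045 1809 ((498.35235595703125, -119.05145263671875), (111.97549438476562, 176.85394287109375), 71.33971405029297) [ 0.4957 -0.1249  0.0537]
flap 2004 [0.5443 0.1604 0.1034] [ 0.2077  0.9681 -0.1398] 0.0024453391914449627
btn 266 [0.5232 0.3347 0.0623] [0.4625 0.2904 0.0551] [0.5763 0.3641 0.0758] (array([42, 51, 53, 23, 12, 28, 34, 23]), array([0.0551, 0.0577, 0.0602, 0.0628, 0.0654, 0.068 , 0.0706, 0.0732,
       0.0758]))
```

View pics/crop.png

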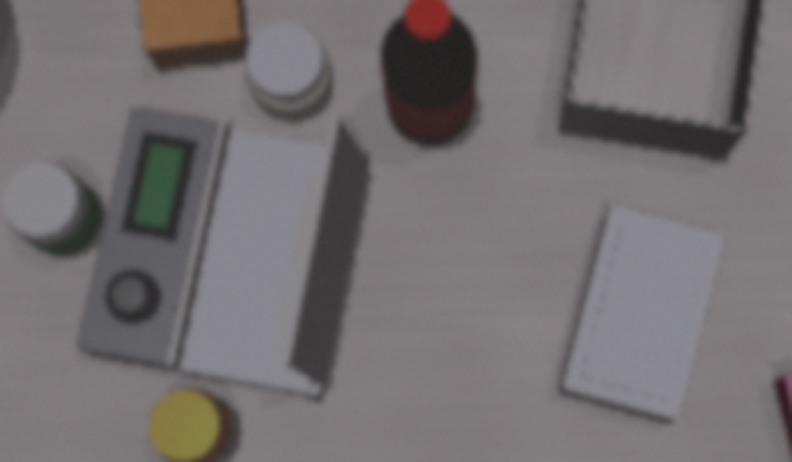

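The crop confirms the pan: steel sides, white lid, at crop (645,310). The scale frame comes out at origin (0.561, 0.2195) with yaw 77.9°. The tool's y axis already lies near scale +x. I'm travelling to above the platform now.

Emit:
drive_tool(moves=[[[1, -0.4, -0.28, -0.25, 0], [1, -0.83, -0.56, -0.25, 0], [1, -0.83, -0.56, -0.25, 0], [1, -0.83, -0.56, -0.25, 0], [1, -0.83, -0.56, -0.25, 0]]])

```text
time_s: 1.92
position: [0.2541, 0.5465, 0.2708]
orientation: [0.351, 3.12, 0.003]
ft_force: [0.5, 0.6, -0.5]
width: 1.0
finger_force: 0.0
```

Emit:
drive_tool(moves=[[[1, -0.83, -0.56, 0, 0], [1, -0.83, -0.56, 0, 0], [1, -0.83, -0.56, 0, 0], [1, -0.83, -0.56, 0, 0], [1, -0.83, -0.56, 0, 0]]])

```text
time_s: 2.33
position: [0.3566, 0.4374, 0.2691]
orientation: [0.351, 3.121, -0.0]
ft_force: [-0.9, -0.2, 0.5]
width: 1.001
finger_force: 0.0
```

Emit:
drive_tool(moves=[[[1, -0.83, -0.56, 0, 0], [1, -0.83, -0.56, 0, 0], [1, -0.83, -0.56, 0, 0], [1, -0.83, -0.56, 0, 0], [1, -0.83, -0.56, 0, 0]]])

```text
time_s: 2.75
position: [0.4595, 0.3283, 0.2687]
orientation: [0.351, 3.121, -0.001]
ft_force: [0.1, -0.1, -0.4]
width: 1.0
finger_force: 0.0
```

Emit:
drive_tool(moves=[[[1, -0.83, -0.56, 0, 0], [1, -0.83, -0.56, 0, 0], [1, -0.83, -0.56, 0, 0], [1, -0.83, -0.56, 0, 0], [1, -0.83, -0.56, 0, 0]]])

```text
time_s: 3.17
position: [0.5624, 0.2192, 0.2681]
orientation: [-0.351, -3.122, 0.001]
ft_force: [-1.0, -0.2, -0.2]
width: 0.997
finger_force: 0.0
```

```bash
cat > st.py <<'E'
from h import *
import sys
np.set_printoptions(precision=4,suppress=True)
TH=np.radians(77.9);O=np.array([.5606,.2195])
X=np.array([np.cos(TH),np.sin(TH)]);Y=np.array([-X[1],X[0]])
def st(tgt=None):
    s=ctrl.sense();p=np.array(s['position']);d=p[:2]-O
    R=Ro.from_rotvec(s['orientation']).as_matrix()
    print('t',s['time_s'],'scale xyz mm',np.array([d@X,d@Y,p[2]])*1e3,'tool y yaw rel',np.degrees(np.arctan2(R[1,1],R[0,1])-TH),'zax',R[:,2],'q',np.array(s['qpos']),'F',np.array(s['ft_force']),'w',s['width'])
    if tgt is not None:
        w=np.append(O+X*tgt[0]/1e3+Y*tgt[1]/1e3,tgt[2]/1e3)-p
        print('shift units',R.T@w/.15)
    return s
if __name__=='__main__': st([float(a) for a in sys.argv[1:4]] if len(sys.argv)>3 else None)
E
python3 st.py 0 0 140
```

```text
t 3.1667 scale xyz mm [  0.1056  -1.8079 268.1459] tool y yaw rel -0.7244473206900308 zax [-0.0004 -0.0009 -1.    ] q [ 0.3298 -0.046   1.5486 -0.0007  1.6396 -1.0172] F [-1.0159 -0.2029 -0.1653] w 0.9971330639525736
shift units [ 0.0119 -0.      0.8543]
```

Emit:
drive_tool(moves=[[[1, 0, 0, 0, 0.99], [1, 0, 0, 0, 0.99], [1, 0, 0, 0, 0.99], [1, 0, 0, 0, 0.99], [1, 0, 0, 0, 0.99], [1, 0, 0, 0, 0.99]]])

```text
time_s: 3.67
position: [0.5598, 0.2226, 0.2688]
orientation: [-1.131, -2.931, -0.0]
ft_force: [0.6, -0.0, 0.5]
width: 1.0
finger_force: 0.0
```

Emit:
drive_tool(moves=[[[1, 0, 0, 0, 0.99], [1, 0, 0, 0, 0.99], [1, 0, 0, 0, 0.99], [1, 0, 0, 0, 0.99], [1, 0, 0, 0, 0.99], [1, 0, 0, 0, 0.99]]])

```text
time_s: 4.17
position: [0.56, 0.2221, 0.2688]
orientation: [-1.841, -2.546, -0.0]
ft_force: [0.3, -0.2, 0.3]
width: 0.999
finger_force: 0.0
```

Emit:
drive_tool(moves=[[[1, 0, 0, 0, 0.99], [1, 0, 0, 0, 0.99], [1, 0, 0, 0, 0.99], [1, 0, 0, 0, 0.99], [1, 0, 0, 0, 0.99], [1, 0, 0, 0, 0.99]]])

```text
time_s: 4.67
position: [0.5601, 0.2219, 0.2688]
orientation: [-2.431, -1.99, 0.0]
ft_force: [0.2, 0.6, -1.0]
width: 0.996
finger_force: 0.0
```

Emit:
drive_tool(moves=[[[1, 0, 0, 0.28, 0], [1, 0, 0, 0.56, 0], [1, 0, 0, 0.84, 0], [1, 0, 0, 1, 0], [1, 0, 0, 1, 0], [1, 0, 0, 1, 0]]])

```text
time_s: 5.17
position: [0.5599, 0.2217, 0.1186]
orientation: [-2.432, -1.988, 0.003]
ft_force: [0.4, 0.1, -0.4]
width: 1.001
finger_force: 0.0
```

```bash
python3 st.py -30 0 118
```

```text
t 5.1667 scale xyz mm [  1.9552   1.183  118.6256] tool y yaw rel -89.38974496368206 zax [-0.0017 -0.0006 -1.    ] q [0.3346 0.0124 1.7347 0.     1.3962 0.5351] F [ 0.3626  0.0817 -0.405 ] w 1.0005658424296198
shift units [-0.2131  0.0056  0.0044]
```

Emit:
drive_tool(moves=[[[-1, 0, 0, 0, 0], [-1, 0, 0, 0, 0], [-1, 0, 0, 0, 0], [-1, 0, 0, 0, 0], [-1, 0, 0, 0, 0], [-1, -0.14, 0, 0, 0], [-1, -0.27, 0, 0, 0], [-1, -0.37, 0, 0, 0], [-1, -0.48, 0, 0, 0], [-1, -0.58, 0, 0.03, 0], [-1, -0.67, 0, 0.07, 0], [-1, -0.76, 0, 0.13, 0], [-1, -0.83, 0, 0.2, 0], [-1, -0.89, 0, 0.29, 0], [-1, -0.94, 0, 0.385, 0], [-1, -0.965, 0, 0.485, 0]]])

```text
time_s: 6.5
position: [0.5302, 0.0788, 0.0442]
orientation: [-2.438, -1.982, 0.001]
ft_force: [1.3, -0.6, 0.8]
width: 0.003
finger_force: 0.7
```

```bash
python3 st.py -142 0 11; python3 - <<'E'
from h import *
im,d=ctrl.read_camera('side');save('s2',cv2.resize(im[110:270,230:450],None,fx=3,fy=3))
E
```

```text
t 6.5 scale xyz mm [-143.9219    0.2544   44.2386] tool y yaw rel -89.67877966303718 zax [-0.0006 -0.0003 -1.    ] q [ 0.1001 -0.0706  1.9434 -0.0003  1.2695  0.3058] F [ 1.3031 -0.61    0.8304] w 0.0030340425225745676
shift units [0.0129 0.0019 0.2216]
```

View pics/s2.png

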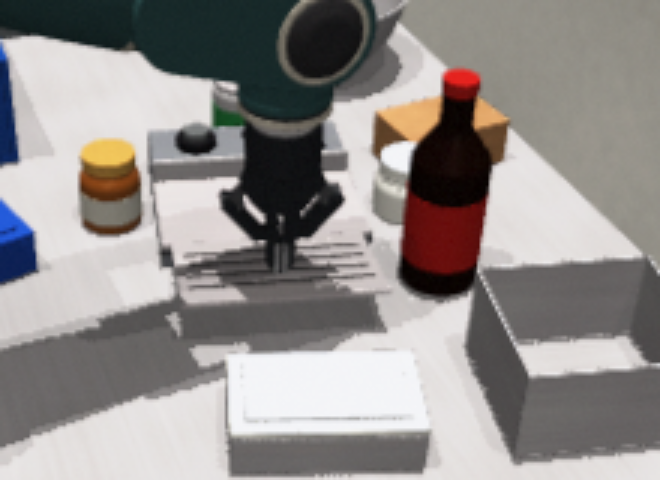

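The picture shows the flap nearly horizontal under the shut fingers at crop (280,260), with its free edge still raised. I'll press it down to the table.

Emit:
drive_tool(moves=[[[-1, 0, 0, 0.06, 0], [-1, 0, 0, 0.12, 0], [-1, 0, 0, 0.17, 0], [-1, 0, 0, 0.21, 0], [-1, 0, 0, 0.23, 0], [-1, 0, 0, 0.24, 0], [-1, 0, 0, 0.25, 0], [-1, 0, 0, 0.25, 0]]])

```text
time_s: 7.22
position: [0.5315, 0.0804, 0.0135]
orientation: [2.436, 1.983, 0.001]
ft_force: [-36.3, -4.7, 66.7]
width: 0.003
finger_force: 34.2
```

```bash
python3 st.py
```

```text
t 7.2167 scale xyz mm [-142.0869   -0.7053   13.4679] tool y yaw rel -89.61109016648818 zax [ 0.0009  0.0002 -1.    ] q [ 0.1026 -0.034   1.9633  0.0001  1.2114  0.307 ] F [-36.3259  -4.7107  66.695 ] w 0.002882812201045213
```

Emit:
drive_tool(moves=[[[-1, 0, 0, -0.25, 0], [1, 0, 0, -0.5, 0], [1, 0, 0, -0.75, 0], [1, -0.1, 0, -0.9, 0], [1, -0.35, 0.04, -0.9, 0], [1, -0.6, 0.08, -0.9, 0], [1, -0.8, 0.08, -0.9, 0], [1, -1, 0.08, -0.9, 0], [1, -1, 0.08, -0.9, 0]]])

```text
time_s: 7.97
position: [0.5112, -0.0729, 0.1435]
orientation: [2.439, 1.979, -0.001]
ft_force: [-0.0, -0.3, -0.9]
width: 0.998
finger_force: 0.0
```

Emit:
drive_tool(moves=[[[1, -0.25, 0, 0, 0], [1, -0.5, 0, 0, 0], [1, -0.75, 0, 0, 0], [1, -0.97, 0, 0, 0], [1, -0.97, 0, 0, 0], [1, -0.97, 0, 0, 0]]])

```text
time_s: 8.47
position: [0.4821, -0.2127, 0.1433]
orientation: [-2.439, -1.979, -0.0]
ft_force: [-0.0, 0.3, 0.7]
width: 1.001
finger_force: 0.0
```

```bash
python3 st.py -435 -12 8; python3 - <<'E'
from st import *
im,d=ctrl.read_camera('top');P=cloud('top',d);save('t3',cv2.resize(im[100:260,190:450],None,fx=3,fy=3))
Q=P.reshape(-1,3);d2=Q[:,:2]-O;x=d2@X;y=d2@Y
k=(abs(y)<.09)&(x<-.075)&(x>-.195)&(Q[:,2]<.08);print('ramp resid mm',np.median(1e3*(Q[k,2]-(.03+.2235*(x[k]+.065)))),k.sum())
E
```

```text
t 8.4667 scale xyz mm [-439.0221  -13.8433  143.2813] tool y yaw rel -89.78029457779253 zax [-0.0002  0.0002 -1.    ] q [-0.4639 -0.1729  1.8677  0.0001  1.4471 -0.2566] F [-0.0414  0.28    0.7363] w 1.0012761596457729
shift units [ 0.0267 -0.012   0.9019]
ramp resid mm 1.5822825389214412 2289
```

View pics/t3.png

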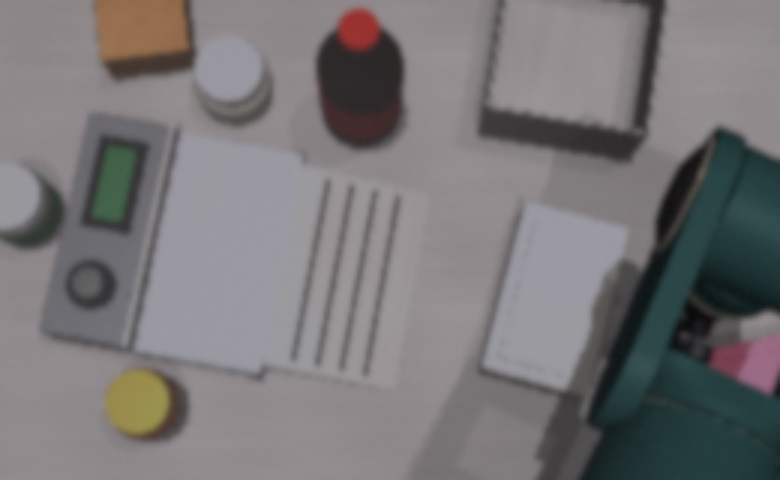

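The flap lies flat (ramp residual 1.6 mm) and the pan stands undisturbed at crop (560,300). Next I descend behind it and push it to the toe.

Emit:
drive_tool(moves=[[[1, 0, 0, 0.25, 0], [1, 0, 0, 0.5, 0], [1, 0, 0, 0.72, 0], [1, 0, 0, 0.9, 0], [1, 0, 0, 0.9, 0], [1, 0.06, 0, 0.9, 0], [1, 0.12, 0, 0.9, 0], [1, 0.17, 0, 0.9, 0], [1, 0.22, 0, 0.9, 0], [1, 0.27, 0, 0.9, 0], [1, 0.32, 0, 0.9, 0], [1, 0.37, 0, 0.9, 0], [1, 0.42, 0, 0.9, 0], [1, 0.47, 0, 0.9, 0], [1, 0.52, 0, 0.9, 0], [1, 0.57, 0, 0.9, 0], [1, 0.62, 0, 0.9, 0], [1, 0.67, 0, 0.9, 0], [1, 0.7, 0, 0.9, 0], [1, 0.7, 0, 0.9, 0]]])

```text
time_s: 10.18
position: [0.5048, -0.1082, 0.0105]
orientation: [2.434, 1.982, 0.002]
ft_force: [-0.4, 0.5, 0.1]
width: 0.998
finger_force: 0.0
```

```bash
cat > pan.py <<'E'
from st import *
st()
im,d=ctrl.read_camera('top')
P=cloud('top',d);best=None
for r in ctrl.cut_out('pan','top'):
    Q=P[r['mask']&(d>0)];e=np.median(Q,0);e2=e[:2]-O
    if -.45<e2@X<.08 and abs(e2@Y)<.08:
        m=cv2.morphologyEx((r['mask']&(P[...,2]>e[2]-.02)).astype(np.uint8),cv2.MORPH_OPEN,np.ones((3,3)))>0
        Q=P[m];u=Q[:,:2]-O;B=np.stack([u@X,u@Y],1)*1e3
        print('pan p',round(r['p'],2),'med z',e[2],'rect scale mm',cv2.minAreaRect(B.astype(np.float32)),'x,y 2-98%',np.percentile(B,[1,99],0).ravel())
        A=np.c_[B,np.ones(len(B))];print('slope x,y',np.linalg.lstsq(A,Q[:,2]*1e3,rcond=None)[0])
E
python3 pan.py
```

```text
t 10.1833 scale xyz mm [-332.0988  -14.0934   10.5167] tool y yaw rel -89.59538118611266 zax [ 0.0028 -0.0012 -1.    ] q [-0.2603 -0.0798  2.0123 -0.0005  1.2061 -0.056 ] F [-0.3851  0.4707  0.0945] w 0.9981418044531003
pan p 0.89 med z 0.05502131481809797 rect scale mm ((-261.3179626464844, 57.647315979003906), (303.6180419921875, 111.69403839111328), 87.19564819335938) x,y 2-98% [-313.2793  -92.5176 -212.4741   80.6615]
slope x,y [  0.4077   0.3653 161.2356]
```

Emit:
drive_tool(moves=[[[1, 0.05, 0, 0, 0], [1, 0.1, 0, 0, 0], [1, 0.15, 0, 0, 0], [1, 0.2, 0, 0, 0], [1, 0.25, 0, 0, 0], [1, 0.3, 0, 0, 0], [1, 0.35, 0, 0, 0], [1, 0.4, 0, 0, 0], [1, 0.45, 0, 0, 0], [1, 0.5, 0, 0, 0], [1, 0.55, 0, 0, 0], [1, 0.6, 0, 0, 0], [1, 0.65, 0, -0.01, 0], [1, 0.7, 0, -0.02, 0], [1, 0.75, 0, -0.02, 0], [1, 0.8, 0, -0.03, 0], [1, 0.85, 0, -0.04, 0], [1, 0.9, 0, -0.05, 0], [1, 0.95, 0, -0.06, 0], [1, 0.95, 0, -0.06, 0]]])

```text
time_s: 11.95
position: [0.5328, 0.0316, 0.018]
orientation: [2.437, 1.983, 0.001]
ft_force: [-0.1, 0.1, 0.5]
width: 0.995
finger_force: 0.0
```

```bash
python3 pan.py;python3 - <<'E'
from h import *
im,d=ctrl.read_camera('side');save('s4',cv2.resize(im[110:270,230:450],None,fx=3,fy=3))
E
```

```text
t 11.95 scale xyz mm [-189.5941  -12.2381   18.0399] tool y yaw rel -89.62248005682275 zax [ 0.0004  0.0002 -1.    ] q [ 0.0112 -0.0475  1.9681  0.0002  1.2206  0.2158] F [-0.1191  0.1258  0.5141] w 0.9953522915825248
pan p 0.6 med z 0.07865567995974908 rect scale mm ((-121.6709213256836, 60.449790954589844), (107.81539154052734, 311.6404724121094), 8.536182403564453) x,y 2-98% [-170.2559  -86.3855  -67.8083   82.4173]
slope x,y [-0.4925  0.4662 28.2837]
```

View pics/s4.png

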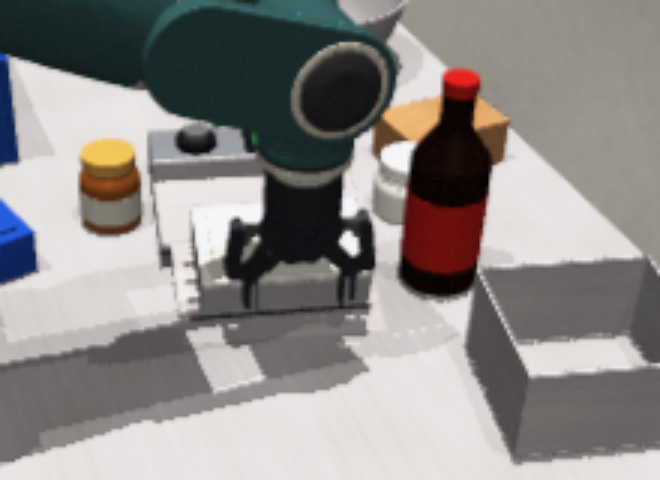

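The pan stands square on the ramp at crop (285,260), with the fingers behind it. I keep pushing.

Emit:
drive_tool(moves=[[[1, 0.05, 0, -0.02, 0], [1, 0.1, 0, -0.03, 0], [1, 0.15, 0, -0.05, 0], [1, 0.2, 0, -0.07, 0], [1, 0.25, 0, -0.08, 0], [1, 0.3, 0, -0.1, 0], [1, 0.35, 0, -0.12, 0], [1, 0.4, 0, -0.13, 0], [1, 0.45, 0, -0.15, 0], [1, 0.5, 0, -0.15, 0], [1, 0.55, 0, -0.15, 0], [1, 0.6, 0, -0.15, 0], [1, 0.65, 0, -0.15, 0], [1, 0.7, 0, -0.15, 0], [1, 0.74, 0, -0.15, 0], [1, 0.78, 0, -0.15, 0], [1, 0.81, 0, -0.15, 0], [1, 0.81, 0, -0.15, 0]]])

```text
time_s: 13.6
position: [0.5578, 0.1495, 0.0407]
orientation: [2.437, 1.982, 0.0]
ft_force: [-0.2, -1.4, 0.6]
width: 1.0
finger_force: 0.4
```

```bash
python3 pan.py
```

```text
t 13.6 scale xyz mm [-68.9973 -11.9684  40.6541] tool y yaw rel -89.66369521188683 zax [ 0.0008 -0.0005 -1.    ] q [ 0.2181  0.0238  1.8571 -0.0007  1.2601  0.4236] F [-0.1655 -1.3673  0.6407] w 1.000247851881421
pan p 0.79 med z 0.08486765610018349 rect scale mm ((-81.98075103759766, 87.85408020019531), (106.50645446777344, 314.560546875), 63.08125686645508) x,y 2-98% [-82.3018   2.9096  49.6902 100.5177]
slope x,y [-1.6098  2.302  13.7516]
```

Emit:
drive_tool(moves=[[[1, 0.02, 0, 0, 0], [1, 0.04, 0, 0, 0], [1, 0.06, 0, 0, 0], [1, 0.07, 0, 0, 0], [1, 0.08, 0, 0, 0], [1, 0.09, 0, 0, 0], [1, 0.1, 0, 0, 0], [1, 0.1, 0, 0, 0]]])

```text
time_s: 14.37
position: [0.5601, 0.1626, 0.0401]
orientation: [2.437, 1.98, -0.005]
ft_force: [-6.9, -17.1, 7.9]
width: 0.998
finger_force: 9.0
```

```bash
python3 pan.py
```

```text
t 14.3667 scale xyz mm [-55.7669 -11.4611  40.1425] tool y yaw rel -89.70150766045917 zax [-0.0013 -0.0031 -1.    ] q [ 0.2401  0.0382  1.8432 -0.0028  1.2621  0.4469] F [ -6.8631 -17.1072   7.885 ] w 0.9980106688752319
pan p 0.87 med z 0.08468851272672706 rect scale mm ((-76.11260986328125, 90.49083709716797), (101.81253814697266, 320.9981994628906), 64.02867126464844) x,y 2-98% [-35.5501   6.2341  61.8682  82.0944]
slope x,y [-1.2693  1.8101 39.923 ]
pan p 0.21 med z 0.009087652766799261 rect scale mm ((-133.21435546875, 46.59522247314453), (316.8962097167969, 136.94900512695312), 88.71217346191406) x,y 2-98% [-200.3476 -105.3761  -70.6922   99.8577]
slope x,y [ 0.2865  0.6583 87.6977]
```

Seated against the stop with about 18 N. I back off, rise, and check the pan and the button.

Emit:
drive_tool(moves=[[[1, -0.1, 0, 0, 0], [1, -0.22, 0, 0, 0], [1, -0.25, 0, -0.2, 0], [1, -0.25, 0, -0.45, 0], [1, -0.25, 0, -0.7, 0], [1, -0.25, 0, -0.95, 0], [-1, -0.45, 0, -0.95, 0], [-1, -0.7, 0, -0.95, 0], [-1, -0.95, 0, -0.95, 0], [-1, -0.95, 0, -0.95, 0]]])

```text
time_s: 15.3
position: [0.5303, 0.02, 0.1827]
orientation: [2.439, 1.978, -0.0]
ft_force: [-0.4, 0.4, 0.2]
width: 0.451
finger_force: 0.0
```

```bash
python3 pan.py; python3 - <<'E'
from st import *
im,d=ctrl.read_camera('top');P=cloud('top',d);save('t5',cv2.resize(im[120:240,190:330],None,fx=5,fy=5,interpolation=cv2.INTER_CUBIC))
Q=P.reshape(-1,3);u=Q[:,:2]-O;x=u@X*1e3;y=u@Y*1e3
k=(x>68)&(x<158)&(abs(y)<112)&(Q[:,2]>.054);A=np.c_[x,y,Q[:,2]*1e3][k];print(len(A))
for lo,hi in [(54,60),(60,66),(66,72),(72,80)]:
    B=A[(A[:,2]>lo)&(A[:,2]<hi)]
    if len(B): print(lo,len(B),np.median(B,0),B.min(0),B.max(0))
k=(x>-50)&(x<75)&(abs(y)<112)&(Q[:,2]>.078)&(Q[:,2]<.1);B=np.c_[x,y][k];print('pan rect',cv2.minAreaRect(B.astype(np.float32)),np.median(Q[k,2]),np.linalg.lstsq(np.c_[B,np.ones(len(B))],Q[k,2]*1e3,rcond=None)[0])
k=(abs(y)<90)&(x<-75)&(x>-195)&(Q[:,2]<.04);print('ramp resid',np.median(1e3*Q[k,2]-(30+.2235*(x[k]+65))))
for c in ('top','side'):
    if c=='side': ctrl.read_camera(c)
    for r in ctrl.place_of('weigh_button_top',c):
        w=ray(c,r['centre'],.074)[:2]-O;print(c,r['p'],w@X*1e3,w@Y*1e3)
E
```

```text
t 15.3 scale xyz mm [-201.3823  -12.1393  182.704 ] tool y yaw rel -89.81727049092437 zax [ 0.0004 -0.001  -1.    ] q [-0.0097 -0.1852  1.8137 -0.001   1.5127  0.1983] F [-0.4285  0.3696  0.2155] w 0.451256002151848
pan p 0.81 med z 0.08490713161761951 rect scale mm ((-33.9915885925293, 76.15664672851562), (170.86572265625, 382.8138732910156), 27.481142044067383) x,y 2-98% [-43.8187 -91.1705  62.3762  81.5781]
slope x,y [-0.2979  0.1147 89.2825]
pan p 0.54 med z 0.03349418292554136 rect scale mm ((-21.30316162109375, 45.257469177246094), (351.4115295410156, 324.9681701660156), 0.38987237215042114) x,y 2-98% [-129.7417 -111.7412  151.2059  114.3019]
slope x,y [-0.0247  0.2376 42.968 ]
pan p 0.49 med z 0.02316181297911314 rect scale mm ((-126.29537963867188, 51.58619689941406), (124.89954376220703, 317.9231872558594), 3.4176700115203857) x,y 2-98% [-183.999   -96.7907  -66.251   103.3186]
slope x,y [-0.1954  0.3516  0.7199]
367
54 186 [107.5612 -22.1521  55.404 ] [  68.2644 -106.6796   54.001 ] [147.4301 107.9235  59.9858]
60 90 [108.6715  61.4029  61.9735] [90.3036 36.8358 60.0131] [135.4544  82.814   65.7305]
66 55 [112.556   59.9261  70.1877] [97.1578 38.0447 66.5054] [127.5877  73.9985  71.9458]
72 35 [111.5353  60.1615  73.2173] [98.4209 47.2797 72.0295] [124.5205  73.4942  78.8789]
pan rect ((10.168109893798828, -5.7933197021484375), (108.88309478759766, 176.16217041015625), 0.17215561866760254) 0.08519887177340706 [-0.0005 -0.0029 85.1815]
ramp resid 1.6899977330279974
top 0.57 106.04591007736859 65.41218940766751
side 0.63 107.26745098757424 66.90381611042227
```

View pics/t5.png

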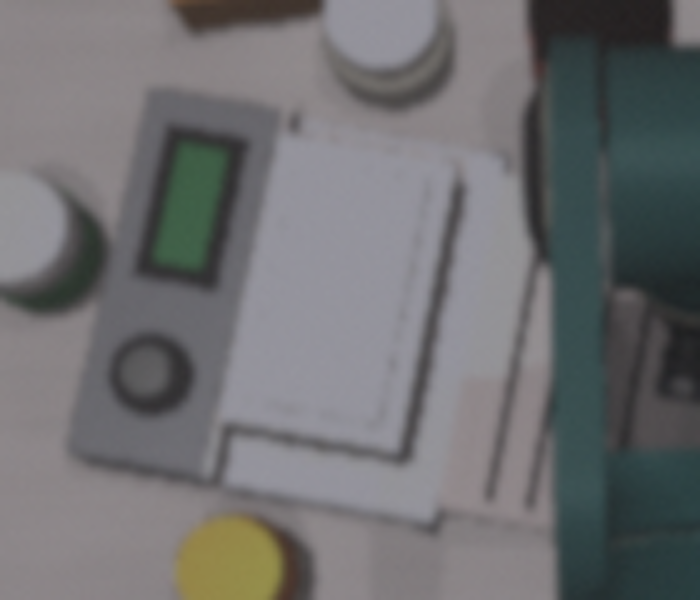

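The pan is seated at x +10.2 mm, y -5.8 mm, yaw 0.2°, level, and the flap is flat. The button shows at crop (152,372), scale (110,62), top about 73 mm up.

Emit:
drive_tool(moves=[[[-1, 0.25, -0.06, 0, 0], [-1, 0.5, -0.12, 0, 0], [-1, 0.75, -0.18, 0, 0], [-1, 1, -0.24, 0, 0], [-1, 1, -0.24, 0, 0], [-1, 1, -0.24, 0, 0]]])

```text
time_s: 16.1
position: [0.5262, 0.1815, 0.1822]
orientation: [-2.432, -1.987, 0.001]
ft_force: [0.0, -0.0, 0.4]
width: -0.006
finger_force: 0.0
```

Emit:
drive_tool(moves=[[[-1, 0.25, -0.06, 0, 0], [-1, 0.5, -0.12, 0, 0], [-1, 0.75, -0.18, 0, 0], [-1, 1, -0.24, 0, 0], [-1, 1, -0.24, 0, 0], [-1, 1, -0.24, 0, 0]]])

```text
time_s: 16.6
position: [0.5217, 0.3342, 0.1819]
orientation: [-2.435, -1.985, 0.002]
ft_force: [0.2, -1.3, 0.2]
width: -0.002
finger_force: 0.0
```

```bash
python3 st.py 110 62 80
```

```text
t 16.6 scale xyz mm [103.9929  62.0414 181.9061] tool y yaw rel -89.51384580903265 zax [-0.0009 -0.0006 -1.    ] q [ 0.5286  0.0141  1.6284 -0.0001  1.5001  0.7313] F [ 0.1949 -1.2606  0.2166] w -0.0018190165431939452
shift units [0.0406 0.0011 0.6793]
```

Emit:
drive_tool(moves=[[[-1, 0.04, 0, 0.25, 0], [-1, 0.04, 0, 0.5, 0], [-1, 0.04, 0, 0.65, 0], [-1, 0.04, 0, 0.69, 0], [-1, 0.04, 0, 0.72, 0], [-1, 0.04, 0, 0.74, 0], [-1, 0.04, 0, 0.76, 0], [-1, 0.04, 0, 0.76, 0]]])

```text
time_s: 17.27
position: [0.5239, 0.339, 0.0698]
orientation: [2.437, 1.982, 0.003]
ft_force: [0.5, -0.1, 1.8]
width: -0.0
finger_force: 0.7
```

```bash
python3 st.py
```

```text
t 17.2667 scale xyz mm [109.1287  60.8806  69.7957] tool y yaw rel -89.6674115037951 zax [ 0.0017  0.0009 -1.    ] q [ 0.5334  0.0947  1.732  -0.0001  1.313   0.7388] F [ 0.5497 -0.0871  1.7671] w -0.0004029786760947084
```

Force 1.8 N, so the spring is partly compressed. I go on down to the stop.

Emit:
drive_tool(moves=[[[-1, 0, 0, 0.01, 0], [-1, 0, 0, 0.02, 0], [-1, 0, 0, 0.03, 0], [-1, 0, 0, 0.04, 0], [-1, 0, 0, 0.05, 0], [-1, 0, 0, 0.05, 0], [-1, 0, 0, 0.05, 0]]])

```text
time_s: 17.85
position: [0.5241, 0.3392, 0.0637]
orientation: [2.436, 1.982, 0.004]
ft_force: [-5.2, -7.0, 25.6]
width: -0.002
finger_force: 12.2
```

```bash
python3 st.py
```

```text
t 17.85 scale xyz mm [109.3551  60.8191  63.6877] tool y yaw rel -89.64567554717884 zax [ 0.0023  0.0009 -1.    ] q [ 0.5338  0.1001  1.7367 -0.0005  1.3024  0.7389] F [-5.1655 -6.9621 25.5995] w -0.001734649817028944
```

At 63.7 mm with 25.6 N it is hard on the stop, about 6 mm or more below first contact. I retract and check.

Emit:
drive_tool(moves=[[[-1, 0, 0, -0.1, 0], [-1, 0, 0, -0.3, 0], [-1, 0, 0, -0.55, 0], [-1, 0, 0, -0.8, 0], [-1, 0, 0, -1, 0], [-1, 0, 0, -1, 0], [-1, 0, 0, -1, 0]]])

```text
time_s: 18.43
position: [0.5236, 0.3393, 0.213]
orientation: [2.437, 1.983, 0.005]
ft_force: [0.6, 0.6, -0.6]
width: -0.001
finger_force: 0.0
```

Emit:
drive_tool(moves=[[[-1, 0.1, -0.2, 0, 0], [-1, 0.1, -0.45, 0, 0], [-1, 0.1, -0.7, 0, 0], [-1, 0.1, -1, 0, 0], [-1, 0.1, -1, 0, 0], [-1, 0.1, -1, 0, 0]]])

```text
time_s: 18.93
position: [0.3775, 0.3845, 0.21]
orientation: [-2.434, -1.985, 0.002]
ft_force: [0.1, 0.0, 0.3]
width: -0.002
finger_force: 0.0
```

```bash
python3 - <<'E'
from st import *
s=st();im,d=ctrl.read_camera('top');P=cloud('top',d);save('t6',cv2.resize(im[90:250,150:350],None,fx=3.5,fy=3.5,interpolation=cv2.INTER_CUBIC))
Q=P.reshape(-1,3);u=Q[:,:2]-O;x=u@X*1e3;y=u@Y*1e3
k=(x>-50)&(x<75)&(abs(y)<112)&(Q[:,2]>.078)&(Q[:,2]<.1);B=np.c_[x,y][k];print('pan rect',k.sum(),cv2.minAreaRect(B.astype(np.float32)),np.linalg.lstsq(np.c_[B,np.ones(len(B))],Q[k,2]*1e3,rcond=None)[0])
k=(abs(y)<90)&(x<-75)&(x>-195)&(Q[:,2]<.04);print('ramp resid',np.median(1e3*Q[k,2]-(30+.2235*(x[k]+65))))
k=(np.hypot(x-111,y-60)<9)&(Q[:,2]<.1);print('button z',k.sum(),np.median(Q[k,2]))
E
```

```text
t 18.9333 scale xyz mm [122.9201 213.6277 210.0132] tool y yaw rel -89.5001512269004 zax [-0.001  -0.0006 -1.    ] q [ 0.7471 -0.176   1.7615  0.0002  1.5573  0.9495] F [0.1407 0.0172 0.3077] w -0.00205012389419205
pan rect 2186 ((10.043144226074219, -5.993255615234375), (108.84154510498047, 176.49356079101562), 0.2215290069580078) [-0.0006 -0.0021 85.1833]
ramp resid 1.5823341658591676
button z 29 0.07123024941451507
```

View pics/t6.png

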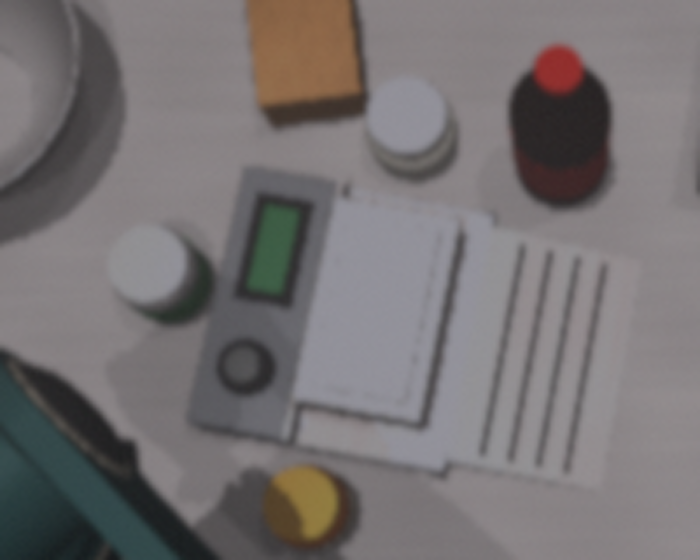

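The picture shows the pan square on the platform, the flap flat, the button up at crop (245,365) and the bystanders in place. I'm handing it in.

```bash
python3 -c "
from cell import ctrl
print(ctrl.job_done())"
```

```text
the job is handed in; nothing more can be done
None
```

The job is handed in at about 19 s with no verdict returned: the flap measured flat, the pan seated square against the back stop (about 1 mm off, 6 mm off centre), the button was pressed to its stop and is up again, and the bystanders look unmoved in the last picture.

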